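# Fetch the reference probe case from behind the sensor row

### The job

The yellow case of the reference probe lies on the shelf behind the three temperature sensors. Lift all three sensors over to the empty parking rack, then fetch the case and lay it flat inside the yellow taped rectangle, parallel to its sides and not on the tape. Then hang each sensor back in the very hole it came from, as the row is logged by position; keep the sensors upright and leave the bottle, meter and screwdriver alone.

Things in the scene. Friction and masses are not known exactly. Their poses are not given: they have to be found in the camera images.
- blue_sensor_cap (a point): Blue temperature sensor, about 0.26 kg, z up: round cap 56 mm across, 37 mm tall, grip here; steel neck; flange 48 mm across; stem 8 mm thick, 45 mm long, hanging in a row_rack hole. Point: centre of the cap, 93 mm above the flange's underside. Its plugged cable entry sticks out below the cap to -y, 34 mm from the axis. In the row, fingers fit only before and behind it (along row_rack's x).
- green_sensor_cap (a point): Green temperature sensor, about 0.26 kg, z up: round cap 56 mm across, 37 mm tall, grip here; steel neck; flange 48 mm across; stem 8 mm thick, 45 mm long, hanging in a row_rack hole. Point: centre of the cap, 93 mm above the flange's underside. Its plugged cable entry sticks out below the cap to -y, 34 mm from the axis. In the row, fingers fit only before and behind it (along row_rack's x).
- red_sensor_cap (a point): Red temperature sensor, about 0.26 kg, z up: round cap 56 mm across, 37 mm tall, grip here; steel neck; flange 48 mm across; stem 8 mm thick, 45 mm long, hanging in a row_rack hole. Point: centre of the cap, 93 mm above the flange's underside. Its plugged cable entry sticks out below the cap to -y, 34 mm from the axis. In the row, fingers fit only before and behind it (along row_rack's x).
- probe_case_center (a point): Slim yellow hard case, black bands near its ends, 46 mm (x) by 210 mm (y) by 50 mm high, about 0.42 kg. Point: its centre, half-way up; z up. It lies on row_rack's rear shelf, lengthwise behind the sensors. Grip it across the 46 mm, near mid-length; the sensors' caps are in the way of the front finger.
- row_rack: White steel rack, fixed, 270 mm long (y), front (-x) to the robot. Origin: on the bench under the middle hole. Front plate 56 mm deep, top at z = 50 mm, three 24 mm holes at x = 0, y = -78, 0, 78 mm, where the sensors hang, cap centres at z = 143 mm. Behind it a rimless shelf, x = 30 to 112 mm, top at z = 55 mm, for the case.
- park_rack: White steel parking rack, fixed, empty at first, 270 mm long (x), 60 mm deep. Origin: on the bench under the middle hole. Plate top at z = 50 mm, three 24 mm holes at y = 0, x = -90, 0, 90 mm; any free one may be used. Cap centre of a seated sensor at z = 143 mm.
- tape_box: Rectangle of yellow tape flat on the black bench: 250 mm (y) by 90 mm (x) inside the tape, which is 20 mm wide. Origin: its middle, on the bench.
- oil_bottle_mid (a point): Brown bottle with white cap, 54 mm across and 130 mm tall, standing on the bench; the point is half-way up. Leave alone.
- meter_mid (a point): Grey hand-held meter with a green screen, 75 by 150 by 30 mm, lying on the bench; the point is its centre. Leave alone.
- screwdriver: Orange screwdriver, 170 mm long along its x, lying on the bench; the origin is the middle of its underside. Leave alone.

How it is judged (in metres and radians):
On the way, in this order (a step that is already met when the one before it is completed fails the run):
1. all three sensors hang upright in the parking rack, flanges down on its plate, released (y of blue_sensor_cap in the frame of park_rack between -0.016 and 0.016 m and x of blue_sensor_cap in the frame of park_rack between -0.106 and 0.106 m and z of blue_sensor_cap in the frame of park_rack between 0.136 and 0.149 m and angle between each of blue_sensor_cap, green_sensor_cap, red_sensor_cap's own z axis and vertical below 0.12 rad and contact force between the fingers and blue_sensor below 0.1 N and y of green_sensor_cap in the frame of park_rack between -0.016 and 0.016 m and x of green_sensor_cap in the frame of park_rack between -0.106 and 0.106 m and z of green_sensor_cap in the frame of park_rack between 0.136 and 0.149 m and contact force between the fingers and green_sensor below 0.1 N and y of red_sensor_cap in the frame of park_rack between -0.016 and 0.016 m and x of red_sensor_cap in the frame of park_rack between -0.106 and 0.106 m and z of red_sensor_cap in the frame of park_rack between 0.136 and 0.149 m and contact force between the fingers and red_sensor below 0.1 N), for 0.2 s.
2. then the yellow case lies flat inside the taped rectangle, released (x of probe_case_center in the frame of tape_box between -0.022 and 0.022 m and y of probe_case_center in the frame of tape_box between -0.022 and 0.022 m and z of probe_case_center in the frame of tape_box below 0.029 m and angle between the y axis of probe_case_center and the y axis of tape_box, either way round below 0.2 rad and angle between probe_case_center's own z axis and vertical below 0.1 rad and linear speed of probe_case below 0.02 m/s and contact force between the fingers and probe_case below 0.1 N), for 0.2 s.
At the end, for the whole second after the job is handed in: The case lies flat in the taped rectangle (centre within 22 mm of its middle along each side, parallel within 0.2 rad); each sensor hangs upright in the row rack hole it came from (cap within 15 mm of where it was, flange down within 7 mm); all released and at rest (x of probe_case_center in the frame of tape_box between -0.022 and 0.022 m and y of probe_case_center in the frame of tape_box between -0.022 and 0.022 m and z of probe_case_center in the frame of tape_box below 0.029 m and angle between the y axis of probe_case_center and the y axis of tape_box, either way round below 0.2 rad and angle between probe_case_center's own z axis and vertical below 0.1 rad and linear speed of each of probe_case, blue_sensor, green_sensor, red_sensor below 0.02 m/s and distance of each of blue_sensor_cap, green_sensor_cap, red_sensor_cap from where it was at the start of the episode below 0.015 m and z of blue_sensor_cap in the frame of row_rack between 0.136 and 0.149 m and angle between each of blue_sensor_cap, green_sensor_cap, red_sensor_cap's own z axis and vertical below 0.12 rad and z of green_sensor_cap in the frame of row_rack between 0.136 and 0.149 m and z of red_sensor_cap in the frame of row_rack between 0.136 and 0.149 m); the robot touches nothing.
It fails at once if the bottle, the meter or the screwdriver is moved by more than 25 mm (distance of any of oil_bottle_mid, meter_mid, screwdriver from where it was at the start of the episode above 0.025 m).
It fails at once if a sensor is tipped over or laid down (more than 0.7 rad) (angle between any of blue_sensor_cap, green_sensor_cap, red_sensor_cap's own z axis and vertical above 0.7 rad).
It also fails if it takes over 134 s, if anything falls off the work surface, if the arm or the gripper's body presses on something with over 40 N, if the wrist force passes 120 N, or if a joint passes its speed limit or range.

### The arm

A 7-joint arm with a two-finger parallel gripper is mounted at the origin on the work surface. World frame = base frame: x ahead of the robot, y to its left, z up, the work surface at z = 0. Lengths are in m, angles in degrees, forces in N, time in s.
With the tool pointing down it reaches from about 0.425 to 0.875 m from the base axis. Payload 4.7 kg.
Tool frame: the origin (TCP) lies between the finger pads; the fingertips stand 22 mm ahead of it and the grasp point (between the pads) lies 3 mm ahead of it; z points along the fingers, y is the line along which they close (so a half turn about z gives the same grasp; the last joint's range is limited). The gripper opens to 87 mm and grips with 3 to 60 N. Pads are 19 mm wide; open, the fingers measure 117 mm over their backs; the gripper's body (75 mm by 190 mm) begins 51 mm behind the grasp point.
Start: joints at [71.052, 18.392, -4.016, 83.108, 1.295, 78.541, -3.26], TCP at [0.22, -0.612, 0.245] pointing down, gripper open.
Joint ranges: [-163.93, 163.93], [-17.29, 119.83], [-79.2, 71.16], [3.27, 140.29], [-89.18, 269.18], [5.43, 117.66], [-154.24, 154.24]. Speed limits (degrees/s): [147.25, 147.25, 180, 180, 180, 180, 180].

### API

Orientations are given as [roll, pitch, yaw] about the fixed x, y, z axes, in that order (R = Rz(yaw) Ry(pitch) Rx(roll)).
In Python, from cell import env gives the robot as it stands.
- The arm moves only by the tool drive_tool, never from a script. Its argument "moves" is a list of rows, each a list of 3 entries, a list of its own where there are three numbers: the shift along the tool's x, y, z in mm, then the turn, a rotation vector about the tool's x, y, z in rad, then the closure, from 0 (fully open) to 1 (shut). In form: [[[x, y, z], [wx, wy, wz], jaw], ...]. A call has 1 to 12 rows; each row shifts and turns the commanded pose from where the row before left it, along the tool's axes as they then stand; what a row does not reach is not made up. A row lasts 1/12 s, in which the tool goes at most 41.7 mm and 7.16 degrees, less where a joint would pass 70% of its speed; a pose out of reach is approached as far as the arm can. A call with a gripper value outside its range is refused whole. The fingers move at their own pace and stop on an object; "newtons" is the grip in N (left out, the last holds). Time passes only in rows, so rows that do not move let the fingers close. It gives the time, the measured TCP pose, the force, the opening and the grip force at its end, in the units of the state.
- env.get_obs(): the state, without advancing time (a new reading comes with each control period).
- env.read_camera(name): name is "side" or "top"; returns (picture, depth): 384x512x3 uint8, blue, green, red; 384x512 float32, m along the optical axis (not along the pixel's ray), 0 where there is no reading.
- env.get_calibration(name): a dict with "fx", "fy", "cx", "cy" (pixels), "k1" (the pictures are not rectified: a ray, as slopes to the right and down, at radius r is drawn at 1 + k1 r^2 times it, then the intrinsics apply), "T" (4x4, takes a point from camera to world coordinates). Camera axes: x right, y down, z forward; pixel columns grow to the right and rows downward; lengths in m; the calibration is good to about 2 mm. A picture is of the moment at which its call begins. get_calibration takes no time and is no camera call.
- env.sign_off(): hands the job in; it is judged then, once.
The state is a dict: "time_s": time; "qpos": joint angles; "joint_velocities": joint speeds; "effort": joint torques, N m; "tool_pos": TCP position; "tool_rot": TCP orientation; "force": force on the tool from outside, world axes, zero at the start; "wrist_torque": the same for the moment, N m; "grip_width": finger opening in m; "grasp_force": force on a finger pad.
Only numpy, scipy, OpenCV 4.12 (cv2) and the standard library are available. Lean on these libraries where they do the work, as an engineer would, in place of code of your own. Each camera call takes 0.05 s, during which the arm holds its last target. There are 200 camera calls.

## Working session

There is one attempt and no reset: what is moved stays moved. The work goes in short steps, Python scripts to look and compute and a tool call to move; the robot and the scene stay as the last step left them, time stands still between calls to the robot, and variables do not carry over. Pictures are saved under pics/ and viewed, at most 14 in all, crops included, and the job is handed in when it is done.

Besides the shell and the picture viewer there is one more tool, called after "Request:" by a JSON object that holds its "op" and its "data", one argument or row to a line. drive_tool: Moves the arm, as the interface text tells. Its arguments: {"type":"object","properties":{"moves":{"type":"array"},"newtons":{"type":"number"}},"required":["moves"]}

```bash
mkdir -p pics; cat > h.py <<'E'
import numpy as np, cv2
from cell import env
def cam(n):
    im,d=env.read_camera(n); return im.copy(),d.copy(),env.get_calibration(n)
def rays(c,uv):
    uv=np.atleast_2d(uv).astype(float)
    K=np.array([[c['fx'],0,c['cx']],[0,c['fy'],c['cy']],[0,0,1]])
    p=cv2.undistortPoints(uv[:,None],K,np.array([c['k1'],0,0,0,0]))[:,0]
    return np.c_[p,np.ones(len(p))]
def onplane(c,uv,z):
    T=np.array(c['T']); r=rays(c,uv)@T[:3,:3].T; o=T[:3,3]
    return o+r*((z-o[2])/r[:,2])[:,None]
def cloud(c,d):
    v,u=np.mgrid[:384,:512]; r=rays(c,np.c_[u.ravel(),v.ravel()])*d.reshape(-1,1)
    T=np.array(c['T']); return (r@T[:3,:3].T+T[:3,3]).reshape(384,512,3)
E
python3 - <<'E'
from h import *
for n in('top','side'):
    im,d,c=cam(n); cv2.imwrite(f'pics/{n}0.png',im); np.savez(f'{n}0.npz',im=im,d=d)
    print(n,np.round(c['T'],3).tolist(),c['fx'],c['k1'],(d>0).mean())
o=env.get_obs();print(o['tool_pos'],o['tool_rot'],o['grip_width'],o['time_s'])
E
```

```text
top [[0.004, -0.987, 0.158, 0.443], [-1.0, -0.006, -0.012, 0.009], [0.013, -0.158, -0.987, 1.227], [0.0, 0.0, 0.0, 1.0]] 455.5637425150447 -0.13934337383952972 0.9958546956380209
side [[-0.917, -0.196, 0.348, 0.273], [-0.399, 0.469, -0.788, 0.771], [-0.009, -0.861, -0.508, 0.627], [0.0, 0.0, 0.0, 1.0]] 367.77409429752936 -0.07598382958792399 0.9961191813151041
[ 0.21948724 -0.61133036  0.24357479] [-1.79902757e+02  5.72707229e-03  1.97568797e+01] 0.08694816610908093 0.1
```

View pics/top0.png

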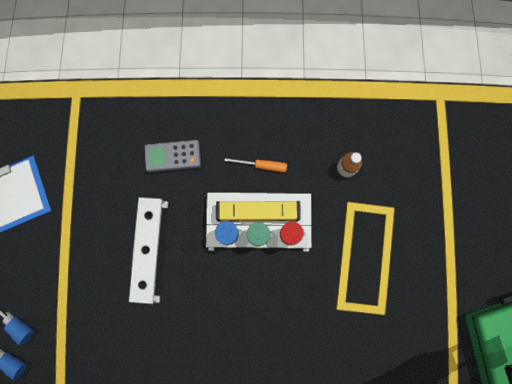

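View pics/side0.png

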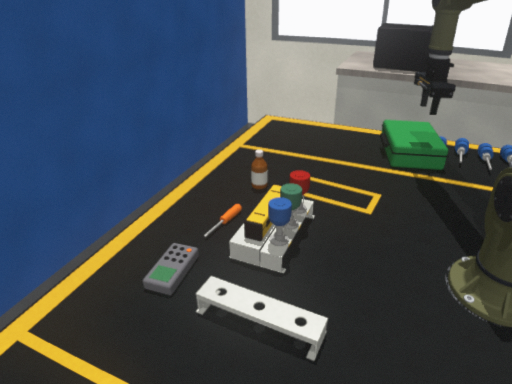

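The top view shows blue, green and red caps at (226,232), (259,233) and (291,232), with the case behind them at (258,211). The parking holes are at (148,215), (145,250) and (142,285), and the tape box is centred near (366,258).

```bash
python3 - <<'E'
from h import *
f=np.load('top0.npz'); im,d=f['im'],f['d']; c=env.get_calibration('top')
hsv=cv2.cvtColor(im,cv2.COLOR_BGR2HSV); P=cloud(c,d)
def big(m,box):
    x0,x1,y0,y1=box; k=np.zeros_like(m); k[y0:y1,x0:x1]=m[y0:y1,x0:x1]
    cs,_=cv2.findContours(k,cv2.RETR_EXTERNAL,cv2.CHAIN_APPROX_NONE); return max(cs,key=cv2.contourArea)
for n,b in (('blue',(205,243,215,250)),('green',(243,275,215,250)),('red',(275,310,215,250))):
    x0,x1,y0,y1=b; m=np.zeros(d.shape,bool); m[y0:y1,x0:x1]=True
    Q=P[m]; s=hsv[m][:,1]>70
    q=Q[(Q[:,2]>.154)&s]
    (cx,cy),r=cv2.minEnclosingCircle(q[:,:2].astype(np.float32)*1000)
    print(n,len(q),np.median(q[:,2]),q[:,:2].mean(0),(cx,cy,r))
# holes
g=hsv[...,2]
for b in ((140,157,207,224),(137,154,241,259),(134,151,276,294)):
    k=big((g<110).astype(np.uint8),b); M=cv2.moments(k); uv=(M['m10']/M['m00'],M['m01']/M['m00'])
    print('hole',cv2.contourArea(k),uv,onplane(c,uv,.05)[0,:2])
ym=cv2.inRange(hsv,(18,90,90),(38,255,255))
k=big(ym,(330,400,195,320)); w=onplane(c,k[:,0],0)[:,:2]
print('tape',cv2.minAreaRect((w*1000).astype(np.float32)))
b=(205,312,198,224);m=np.zeros(d.shape,bool);m[b[2]:b[3],b[0]:b[1]]=True
q=P[m&(P[...,2]>.095)&(P[...,2]<.115)]
print('case',np.median(q[:,2]),cv2.minAreaRect((q[:,:2]*1000).astype(np.float32)))
m=np.zeros(d.shape,bool);m[188:252,200:318]=True
q=P[m&(P[...,2]>.04)&(P[...,2]<.06)&(hsv[...,1]<60)]
print('rowrack',cv2.minAreaRect((q[:,:2]*1000).astype(np.float32)))
m=np.zeros(d.shape,bool);m[190:310,120:165]=True
q=P[m&(P[...,2]>.04)&(P[...,2]<.06)]
print('park',np.median(q[:,2]),cv2.minAreaRect((q[:,:2]*1000).astype(np.float32)))
E
```

```text
blue 437 0.16141965970721395 [0.52055183 0.0751999 ] (493.40966796875, 50.93128204345703, 65.25882720947266)
green 408 0.16196756394415057 [0.51838666 0.00100657] (494.67718505859375, 3.886866331100464, 51.515586853027344)
red 429 0.1615472082035425 [ 0.52097011 -0.07731484] (491.5264892578125, -44.43766784667969, 71.8962173461914)
hole 36.0 (148.09259259259258, 214.9074074074074) [0.57312535 0.28745978]
hole 39.5 (145.2067510548523, 249.5274261603375) [0.48299175 0.29168426]
hole 40.0 (141.81666666666666, 284.5125) [0.39324545 0.29762824]
tape ((466.3175048828125, -291.9871520996094), (134.39111328125, 294.9146423339844), 83.081298828125)
case 0.10480578512742333 ((580.7296752929688, 0.7275390625), (47.92966842651367, 209.67446899414062), 0.2183634638786316)
rowrack ((562.4318237304688, -0.474578857421875), (140.89236450195312, 270.3589782714844), 0.1880672425031662)
park 0.05008894144012821 ((483.0560302734375, 292.4924011230469), (63.64641571044922, 270.2686462402344), 86.56710052490234)
```

Request:
{"op": "drive_tool", "data": {
  "moves": [
    [[0, 0, 0], [0, 0, -0.12], 0],
    [[0, 0, 0], [0, 0, -0.12], 0],
    [[0, 0, 0], [0, 0, -0.12], 0],
    [[0, 0, 0], [0, 0, -0.12], 0],
    [[0, 0, 0], [0, 0, -0.12], 0],
    [[0, 0, 0], [0, 0, -0.12], 0],
    [[0, 0, 0], [0, 0, -0.12], 0],
    [[0, 0, 0], [0, 0, -0.12], 0],
    [[0, 0, 0], [0, 0, -0.12], 0],
    [[0, 0, 0], [0, 0, -0.12], 0],
    [[0, 0, 0], [0, 0, -0.026], 0],
    [[0, 0, 0], [0, 0, 0], 0]
  ],
  "newtons": 15
}}

```text
time_s: 1.1
tool_pos: [0.2195, -0.6115, 0.2439]
tool_rot: [-180.0, -0.1, 90.0]
force: [-0.7, -0.6, -0.1]
grip_width: 0.0869
grasp_force: 0.0
```

Request:
{"op": "drive_tool", "data": {
  "moves": [
    [[18, 30, 0], [0, 0, 0], 0],
    [[18, 30, 0], [0, 0, 0], 0],
    [[18, 30, 0], [0, 0, 0], 0],
    [[18, 30, 0], [0, 0, 0], 0],
    [[18, 30, 0], [0, 0, 0], 0],
    [[18, 30, 0], [0, 0, 0], 0],
    [[18, 30, 0], [0, 0, 0], 0],
    [[18, 30, 0], [0, 0, 0], 0],
    [[18, 30, 0], [0, 0, 0], 0],
    [[18, 30, 0], [0, 0, 0], 0],
    [[0, 0, 0], [0, 0, 0], 0],
    [[0, 0, 0], [0, 0, 0], 0]
  ]
}}

```text
time_s: 2.1
tool_pos: [0.5222, -0.4287, 0.2439]
tool_rot: [180.0, -0.1, 90.3]
force: [0.0, -0.6, 0.2]
grip_width: 0.0871
grasp_force: 0.0
```

Request:
{"op": "drive_tool", "data": {
  "moves": [
    [[38, 0, 0], [0, 0, 0], 0],
    [[38, 0, 0], [0, 0, 0], 0],
    [[38, 0, 0], [0, 0, 0], 0],
    [[38, 0, 0], [0, 0, 0], 0],
    [[38, 0, 0], [0, 0, 0], 0],
    [[38, 0, 0], [0, 0, 0], 0],
    [[38, 0, 0], [0, 0, 0], 0],
    [[38, 0, 0], [0, 0, 0], 0],
    [[38, 0, 0], [0, 0, 0], 0],
    [[38, 0, 0], [0, 0, 0], 0],
    [[38, 0, 0], [0, 0, 0], 0],
    [[38, 0, 0], [0, 0, 0], 0]
  ]
}}

```text
time_s: 3.1
tool_pos: [0.5191, 0.0239, 0.2446]
tool_rot: [180.0, 0.1, 89.8]
force: [1.0, 0.2, -0.6]
grip_width: 0.087
grasp_force: 0.0
```

Request:
{"op": "drive_tool", "data": {
  "moves": [
    [[25, 0, 0], [0, 0, 0], 0],
    [[25, 0, 0], [0, 0, 0], 0],
    [[0, 0, 0], [0, 0, 0], 0],
    [[0, 0, 0], [0, 0, 0], 0],
    [[0, 0, 0], [0, 0, 0], 0]
  ]
}}

```text
time_s: 3.52
tool_pos: [0.5197, 0.0721, 0.2443]
tool_rot: [-180.0, 0.1, 89.8]
force: [0.4, -0.2, 0.6]
grip_width: 0.087
grasp_force: 0.0
```

Request:
{"op": "drive_tool", "data": {
  "moves": [
    [[5, 0, 20], [0, 0, 0], 0],
    [[0, 0, 20], [0, 0, 0], 0],
    [[0, 0, 20], [0, 0, 0], 0],
    [[0, 0, 20], [0, 0, 0], 0],
    [[0, 0, 18], [0, 0, 0], 0],
    [[0, 0, 0], [0, 0, 0], 0],
    [[0, 0, 0], [0, 0, 0], 0],
    [[0, 0, 0], [0, 0, 0], 1],
    [[0, 0, 0], [0, 0, 0], 1],
    [[0, 0, 0], [0, 0, 0], 1],
    [[0, 0, 0], [0, 0, 0], 1],
    [[0, 0, 0], [0, 0, 0], 1]
  ]
}}

```text
time_s: 4.52
tool_pos: [0.52, 0.0793, 0.1472]
tool_rot: [179.9, 0.0, 90.0]
force: [0.2, -0.5, -0.1]
grip_width: 0.0613
grasp_force: 0.0
```

Request:
{"op": "drive_tool", "data": {
  "moves": [
    [[0, 0, 0], [0, 0, 0], 1],
    [[0, 0, 0], [0, 0, 0], 1],
    [[0, 0, 0], [0, 0, 0], 1]
  ]
}}

```text
time_s: 4.77
tool_pos: [0.5202, 0.0793, 0.147]
tool_rot: [179.9, 0.0, 90.0]
force: [0.6, -0.0, 1.9]
grip_width: 0.0556
grasp_force: 15.0
```

Request:
{"op": "drive_tool", "data": {
  "moves": [
    [[0, 0, -10], [0, 0, 0], 1],
    [[0, 0, -20], [0, 0, 0], 1],
    [[0, 0, -20], [0, 0, 0], 1],
    [[0, 0, -20], [0, 0, 0], 1],
    [[0, 0, -10], [0, 0, 0], 1],
    [[0, 0, 0], [0, 0, 0], 1],
    [[20, 0, 0], [0, 0, 0], 1],
    [[20, 0, 0], [0, 0, 0], 1],
    [[20, 0, 0], [0, 0, 0], 1],
    [[20, 0, 0], [0, 0, 0], 1],
    [[0, 0, 0], [0, 0, 0], 1],
    [[0, 0, 0], [0, 0, 0], 1]
  ]
}}

```text
time_s: 5.77
tool_pos: [0.5184, 0.1605, 0.2251]
tool_rot: [-179.8, 0.0, 90.2]
force: [0.3, -0.5, -4.3]
grip_width: 0.0558
grasp_force: 15.0
```

Request:
{"op": "drive_tool", "data": {
  "moves": [
    [[20, 8, 0], [0, 0, 0], 1],
    [[20, 9, 0], [0, 0, 0], 1],
    [[20, 9, 0], [0, 0, 0], 1],
    [[20, 9, 0], [0, 0, 0], 1],
    [[20, 9, 0], [0, 0, 0], 1],
    [[15, 9, 0], [0, 0, 0], 1],
    [[10, 0, 0], [0, 0, 0], 1],
    [[0, 0, 0], [0, 0, 0], 1],
    [[0, 0, 0], [0, 0, 0], 1],
    [[0, 0, 0], [0, 0, 0], 1]
  ]
}}

```text
time_s: 6.6
tool_pos: [0.5725, 0.2824, 0.226]
tool_rot: [-180.0, 0.1, 89.9]
force: [0.1, -0.8, -2.9]
grip_width: 0.0555
grasp_force: 15.0
```

```bash
python3 - <<'E'
from h import *
im,d,c=cam('side'); print(c['T'][0]); cv2.imwrite('pics/s1.png',cv2.resize(im[190:370,150:400],None,fx=3,fy=3))
im,d,c=cam('top'); P=cloud(c,d); hsv=cv2.cvtColor(im,cv2.COLOR_BGR2HSV)
print(env.get_obs()['tool_pos'])
E
```

```text
[-0.91681401 -0.19570336  0.34806935  0.27345371]
[0.57282997 0.282413   0.22644651]
```

View pics/s1.png

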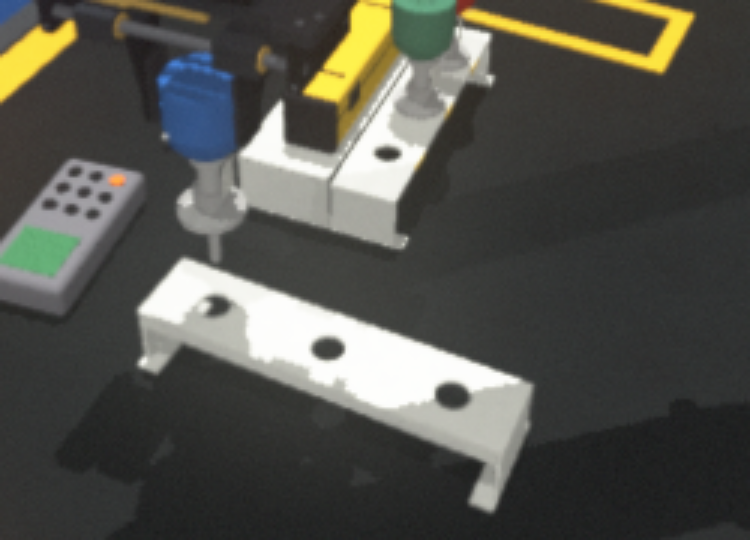

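The sensor hangs upright, with the stem tip at crop (215,262) above the near park hole at (213,306). I'll check the stem-to-hole offset in this view.

```bash
python3 - <<'E'
from h import *
c=env.get_calibration('side')
f=lambda x,y:(150+x/3,190+y/3)
print('tip',onplane(c,f(215,262),.0845)); print('holes',onplane(c,[f(213,306),f(328,348),f(452,395)],.05)); print('row hole',onplane(c,f(387,153),.05))
E
```

```text
tip [[0.57191575 0.280876   0.0845    ]]
holes [[0.57126477 0.28950936 0.05      ]
 [0.48119734 0.29306496 0.05      ]
 [0.39157481 0.29847635 0.05      ]]
row hole [[0.51931401 0.07820648 0.05      ]]
```

Request:
{"op": "drive_tool", "data": {
  "moves": [
    [[7.5, 0, 0], [0, 0, 0], 1],
    [[0, 0, 0], [0, 0, 0], 1],
    [[0, 0, 15], [0, 0, 0], 1],
    [[0, 0, 15], [0, 0, 0], 1],
    [[0, 0, 15], [0, 0, 0], 1],
    [[0, 0, 15], [0, 0, 0], 1],
    [[0, 0, 10], [0, 0, 0], 1],
    [[0, 0, 8.5], [0, 0, 0], 1],
    [[0, 0, 0], [0, 0, 0], 1],
    [[0, 0, 0], [0, 0, 0], 1]
  ]
}}

```text
time_s: 7.53
tool_pos: [0.5728, 0.2919, 0.1483]
tool_rot: [180.0, -0.0, 90.0]
force: [0.1, 0.6, -4.0]
grip_width: 0.0552
grasp_force: 15.0
```

Request:
{"op": "drive_tool", "data": {
  "moves": [
    [[0, 0, 0], [0, 0, 0], 0],
    [[0, 0, 0], [0, 0, 0], 0],
    [[0, 0, 0], [0, 0, 0], 0],
    [[0, 0, 0], [0, 0, 0], 0],
    [[0, 0, -10], [0, 0, 0], 0],
    [[0, 0, -20], [0, 0, 0], 0],
    [[0, 0, -30], [0, 0, 0], 0],
    [[0, 0, -20], [0, 0, 0], 0],
    [[-20, 0, 0], [0, 0, 0], 0],
    [[-30, -8, 0], [0, 0, 0], 0],
    [[-30, -15, 0], [0, 0, 0], 0],
    [[-30, -15, 0], [0, 0, 0], 0]
  ]
}}

```text
time_s: 8.53
tool_pos: [0.5344, 0.181, 0.2288]
tool_rot: [180.0, -0.0, 90.0]
force: [-0.0, -0.3, 0.6]
grip_width: 0.0873
grasp_force: 0.0
```

Request:
{"op": "drive_tool", "data": {
  "moves": [
    [[-30, -15, 0], [0, 0, 0], 0],
    [[-30, 0, 0], [0, 0, 0], 0],
    [[-30, 0, 0], [0, 0, 0], 0],
    [[-30, 0, 0], [0, 0, 0], 0],
    [[-30, 0, 0], [0, 0, 0], 0],
    [[-20, 0, 0], [0, 0, 0], 0],
    [[-10, 0, 0], [0, 0, 0], 0],
    [[0, 0, 0], [0, 0, 0], 0],
    [[0, 0, 0], [0, 0, 0], 0],
    [[0, 0, 0], [0, 0, 0], 0]
  ]
}}

```text
time_s: 9.37
tool_pos: [0.5198, 0.0041, 0.2284]
tool_rot: [180.0, -0.0, 90.2]
force: [0.7, 0.9, -0.9]
grip_width: 0.087
grasp_force: 0.0
```

```bash
python3 - <<'E'
from h import *
im,d,c=cam('side'); cv2.imwrite('pics/s2.png',cv2.resize(im[160:370,150:420],None,fx=2.5,fy=2.5))
print(env.get_obs()['tool_pos'])
E
```

```text
[0.51974974 0.00412363 0.22831339]
```

View pics/s2.png

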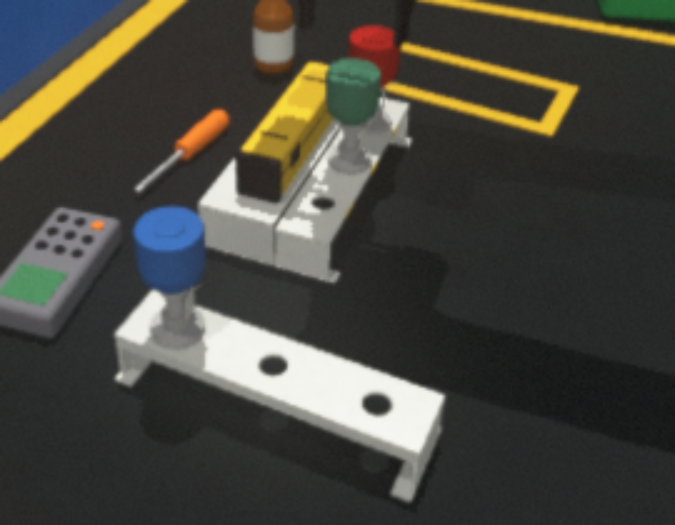

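Blue is seated upright in the park hole, with its flange on the plate at crop (177,330). Green is next.

Request:
{"op": "drive_tool", "data": {
  "moves": [
    [[-3.5, 0, 10], [0, 0, 0], 0],
    [[0, 0, 20], [0, 0, 0], 0],
    [[0, 0, 20], [0, 0, 0], 0],
    [[0, 0, 20], [0, 0, 0], 0],
    [[0, 0, 11], [0, 0, 0], 0],
    [[0, 0, 0], [0, 0, 0], 0],
    [[0, 0, 0], [0, 0, 0], 1],
    [[0, 0, 0], [0, 0, 0], 1],
    [[0, 0, 0], [0, 0, 0], 1],
    [[0, 0, 0], [0, 0, 0], 1],
    [[0, 0, 0], [0, 0, 0], 1],
    [[0, 0, 0], [0, 0, 0], 1]
  ]
}}

```text
time_s: 10.42
tool_pos: [0.5198, -0.0018, 0.1476]
tool_rot: [180.0, 0.0, 90.0]
force: [-1.8, -0.4, 2.3]
grip_width: 0.0556
grasp_force: 15.0
```

Request:
{"op": "drive_tool", "data": {
  "moves": [
    [[0, 0, 0], [0, 0, 0], 1],
    [[0, 0, 0], [0, 0, 0], 1],
    [[0, 0, 0], [0, 0, 0], 1]
  ]
}}

```text
time_s: 10.67
tool_pos: [0.5198, -0.0018, 0.1475]
tool_rot: [180.0, 0.0, 90.0]
force: [-2.0, -0.2, 5.2]
grip_width: 0.0556
grasp_force: 15.0
```

Request:
{"op": "drive_tool", "data": {
  "moves": [
    [[0, 0, -10], [0, 0, 0], 1],
    [[0, 0, -20], [0, 0, 0], 1],
    [[0, 0, -20], [0, 0, 0], 1],
    [[0, 0, -20], [0, 0, 0], 1],
    [[0, 0, -10], [0, 0, 0], 1],
    [[0, 0, 0], [0, 0, 0], 1],
    [[10, 0, 0], [0, 0, 0], 1],
    [[20, -5, 0], [0, 0, 0], 1],
    [[25, -5, 0], [0, 0, 0], 1],
    [[25, -5, 0], [0, 0, 0], 1],
    [[25, -5, 0], [0, 0, 0], 1],
    [[25, -5, 0], [0, 0, 0], 1]
  ]
}}

```text
time_s: 11.67
tool_pos: [0.493, 0.1299, 0.2252]
tool_rot: [-179.8, 0.0, 90.0]
force: [0.9, -0.1, -3.0]
grip_width: 0.0557
grasp_force: 15.0
```

Request:
{"op": "drive_tool", "data": {
  "moves": [
    [[25, -5, 0], [0, 0, 0], 1],
    [[25, -4, 0], [0, 0, 0], 1],
    [[25, -4, 0], [0, 0, 0], 1],
    [[25, 0, 0], [0, 0, 0], 1],
    [[25, 0, 0], [0, 0, 0], 1],
    [[20, 0, 0], [0, 0, 0], 1],
    [[10, 0, 0], [0, 0, 0], 1],
    [[5, 0, 0], [0, 0, 0], 1],
    [[0, 0, 0], [0, 0, 0], 1],
    [[0, 0, 0], [0, 0, 0], 1],
    [[0, 0, 0], [0, 0, 0], 1]
  ]
}}

```text
time_s: 12.58
tool_pos: [0.4821, 0.2865, 0.2266]
tool_rot: [-180.0, 0.1, 89.9]
force: [0.1, -0.1, -3.5]
grip_width: 0.0554
grasp_force: 15.0
```

Request:
{"op": "drive_tool", "data": {
  "moves": [
    [[4.5, 0, 0], [0, 0, 0], 1],
    [[0, 0, 0], [0, 0, 0], 1],
    [[0, 0, 15], [0, 0, 0], 1],
    [[0, 0, 15], [0, 0, 0], 1],
    [[0, 0, 15], [0, 0, 0], 1],
    [[0, 0, 15], [0, 0, 0], 1],
    [[0, 0, 10], [0, 0, 0], 1],
    [[0, 0, 8.5], [0, 0, 0], 1],
    [[0, 0, 0], [0, 0, 0], 1],
    [[0, 0, 0], [0, 0, 0], 1]
  ]
}}

```text
time_s: 13.42
tool_pos: [0.4819, 0.2928, 0.1487]
tool_rot: [180.0, -0.0, 90.0]
force: [0.2, 0.8, -1.9]
grip_width: 0.0555
grasp_force: 15.0
```

Request:
{"op": "drive_tool", "data": {
  "moves": [
    [[0, 0, 0], [0, 0, 0], 0.2],
    [[0, 0, 0], [0, 0, 0], 0.2],
    [[0, 0, 0], [0, 0, 0], 0.2],
    [[0, 0, 0], [0, 0, 0], 0.2],
    [[0, 0, -10], [0, 0, 0], 0.2],
    [[0, 0, -20], [0, 0, 0], 0.2],
    [[0, 0, -30], [0, 0, 0], 0.2],
    [[0, 0, -20], [0, 0, 0], 0.2],
    [[-20, 0, 0], [0, 0, 0], 0],
    [[-35, 9, 0], [0, 0, 0], 0],
    [[-35, 9, 0], [0, 0, 0], 0],
    [[-35, 10, 0], [0, 0, 0], 0]
  ]
}}

```text
time_s: 14.42
tool_pos: [0.5098, 0.167, 0.2299]
tool_rot: [179.9, 0.0, 90.1]
force: [0.9, -0.8, 0.9]
grip_width: 0.0848
grasp_force: 0.0
```

Request:
{"op": "drive_tool", "data": {
  "moves": [
    [[-35, 10, 0], [0, 0, 0], 0],
    [[-35, 0, 0], [0, 0, 0], 0],
    [[-35, 0, 0], [0, 0, 0], 0],
    [[-35, 0, 0], [0, 0, 0], 0],
    [[-35, 0, 0], [0, 0, 0], 0],
    [[-35, 0, 0], [0, 0, 0], 0],
    [[-20, 0, 0], [0, 0, 0], 0],
    [[-10, 0, 0], [0, 0, 0], 0],
    [[0, 0, 0], [0, 0, 0], 0],
    [[0, 0, 0], [0, 0, 0], 0],
    [[0, 0, 0], [0, 0, 0], 0]
  ]
}}

```text
time_s: 15.33
tool_pos: [0.5199, -0.0697, 0.2289]
tool_rot: [180.0, -0.0, 90.2]
force: [0.4, -0.3, 0.3]
grip_width: 0.0872
grasp_force: 0.0
```

Request:
{"op": "drive_tool", "data": {
  "moves": [
    [[-8, 0, 10], [0, 0, 0], 0],
    [[0, 0, 20], [0, 0, 0], 0],
    [[0, 0, 20], [0, 0, 0], 0],
    [[0, 0, 20], [0, 0, 0], 0],
    [[0, 0, 11], [0, 0, 0], 0],
    [[0, 0, 0], [0, 0, 0], 0],
    [[0, 0, 0], [0, 0, 0], 1],
    [[0, 0, 0], [0, 0, 0], 1],
    [[0, 0, 0], [0, 0, 0], 1],
    [[0, 0, 0], [0, 0, 0], 1],
    [[0, 0, 0], [0, 0, 0], 1],
    [[0, 0, 0], [0, 0, 0], 1]
  ]
}}

```text
time_s: 16.33
tool_pos: [0.5203, -0.0804, 0.1482]
tool_rot: [179.9, 0.0, 90.0]
force: [1.6, 0.1, -0.2]
grip_width: 0.0552
grasp_force: 15.0
```

Request:
{"op": "drive_tool", "data": {
  "moves": [
    [[0, 0, 0], [0, 0, 0], 1],
    [[0, 0, 0], [0, 0, 0], 1],
    [[0, 0, 0], [0, 0, 0], 1]
  ]
}}

```text
time_s: 16.58
tool_pos: [0.5203, -0.0804, 0.1482]
tool_rot: [179.9, 0.0, 90.0]
force: [-0.2, -0.2, 2.5]
grip_width: 0.0558
grasp_force: 15.0
```

```bash
python3 - <<'E'
from h import *
im,d,c=cam('side'); cv2.imwrite('pics/s3.png',cv2.resize(im[160:370,150:420],None,fx=2.5,fy=2.5))
E
```

```text
(no output)
```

View pics/s3.png

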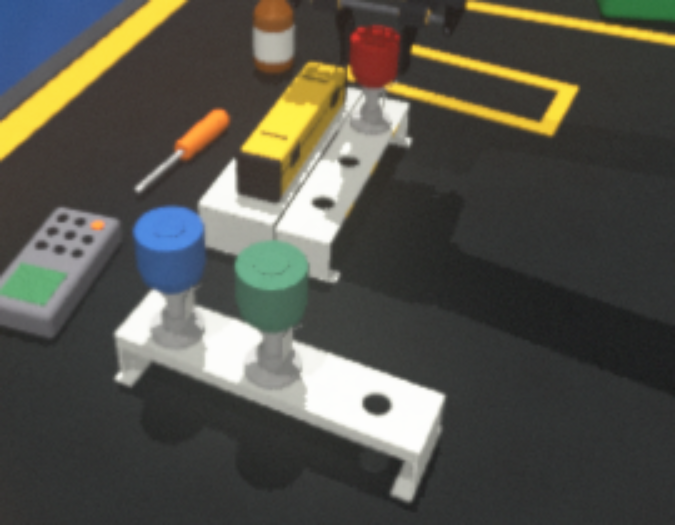

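Blue and green are seated upright at crop (177,330) and (273,370). Red is gripped, and the far hole at (377,404) is free.

Request:
{"op": "drive_tool", "data": {
  "moves": [
    [[0, 0, -10], [0, 0, 0], 1],
    [[0, 0, -20], [0, 0, 0], 1],
    [[0, 0, -20], [0, 0, 0], 1],
    [[0, 0, -20], [0, 0, 0], 1],
    [[0, 0, -10], [0, 0, 0], 1],
    [[0, 0, 0], [0, 0, 0], 1],
    [[10, 0, 0], [0, 0, 0], 1],
    [[25, -12, 0], [0, 0, 0], 1],
    [[30, -12, 0], [0, 0, 0], 1],
    [[30, -12, 0], [0, 0, 0], 1],
    [[30, -12, 0], [0, 0, 0], 1],
    [[30, -12, 0], [0, 0, 0], 1]
  ]
}}

```text
time_s: 17.63
tool_pos: [0.4574, 0.0766, 0.2256]
tool_rot: [-179.8, -0.0, 90.0]
force: [1.3, -0.3, -2.3]
grip_width: 0.0557
grasp_force: 15.0
```

Request:
{"op": "drive_tool", "data": {
  "moves": [
    [[30, -12, 0], [0, 0, 0], 1],
    [[30, -12, 0], [0, 0, 0], 1],
    [[30, -12, 0], [0, 0, 0], 1],
    [[30, -12, 0], [0, 0, 0], 1],
    [[30, -12, 0], [0, 0, 0], 1],
    [[30, -8, 0], [0, 0, 0], 1],
    [[25, 0, 0], [0, 0, 0], 1],
    [[10, 0, 0], [0, 0, 0], 1],
    [[0, 0, 0], [0, 0, 0], 1],
    [[0, 0, 0], [0, 0, 0], 1],
    [[0, 0, 0], [0, 0, 0], 1]
  ]
}}

```text
time_s: 18.55
tool_pos: [0.3911, 0.2884, 0.2264]
tool_rot: [-179.9, 0.1, 90.0]
force: [0.4, -1.0, -3.9]
grip_width: 0.0559
grasp_force: 15.0
```

Request:
{"op": "drive_tool", "data": {
  "moves": [
    [[6.5, 1, 0], [0, 0, 0], 1],
    [[0, 0, 0], [0, 0, 0], 1],
    [[0, 0, 15], [0, 0, 0], 1],
    [[0, 0, 15], [0, 0, 0], 1],
    [[0, 0, 15], [0, 0, 0], 1],
    [[0, 0, 15], [0, 0, 0], 1],
    [[0, 0, 10], [0, 0, 0], 1],
    [[0, 0, 7.5], [0, 0, 0], 1],
    [[0, 0, 0], [0, 0, 0], 1],
    [[0, 0, 0], [0, 0, 0], 1]
  ]
}}

```text
time_s: 19.38
tool_pos: [0.3928, 0.296, 0.1502]
tool_rot: [-180.0, 0.0, 90.0]
force: [-0.9, -0.8, -3.3]
grip_width: 0.0552
grasp_force: 15.0
```

Request:
{"op": "drive_tool", "data": {
  "moves": [
    [[0, 0, 0], [0, 0, 0], 0.2],
    [[0, 0, 0], [0, 0, 0], 0.2],
    [[0, 0, 0], [0, 0, 0], 0.2],
    [[0, 0, 0], [0, 0, 0], 0.2],
    [[0, 0, -10], [0, 0, 0], 0.2],
    [[0, 0, -20], [0, 0, 0], 0.2],
    [[0, 0, -30], [0, 0, 0], 0.2],
    [[0, 0, -20], [0, 0, 0], 0.2],
    [[-20, 0, 0], [0, 0, 0], 0],
    [[-30, 20, 0], [0, 0, 0], 0],
    [[-30, 20, 0], [0, 0, 0], 0],
    [[-30, 20, 0], [0, 0, 0], 0]
  ]
}}

```text
time_s: 20.38
tool_pos: [0.4535, 0.1853, 0.2315]
tool_rot: [179.8, 0.1, 90.1]
force: [0.3, 0.7, 0.6]
grip_width: 0.0845
grasp_force: 0.0
```

Request:
{"op": "drive_tool", "data": {
  "moves": [
    [[-30, 20, 0], [0, 0, 0], 0],
    [[-30, 20, 0], [0, 0, 0], 0],
    [[-30, 20, 0], [0, 0, 0], 0],
    [[-30, 20, 0], [0, 0, 0], 0],
    [[-30, 20, 0], [0, 0, 0], 0],
    [[-20, 10, 0], [0, 0, 0], 0],
    [[-10, 10, 0], [0, 0, 0], 0],
    [[0, 0, 0], [0, 0, 0], 0],
    [[0, 0, 0], [0, 0, 0], 0],
    [[0, 0, 0], [0, 0, 0], 0]
  ]
}}

```text
time_s: 21.22
tool_pos: [0.572, 0.009, 0.2305]
tool_rot: [-180.0, -0.1, 90.2]
force: [-0.2, 0.4, 0.2]
grip_width: 0.0872
grasp_force: 0.0
```

```bash
python3 - <<'E'
from h import *
im,d,c=cam('side'); cv2.imwrite('pics/s4.png',cv2.resize(im[160:370,150:420],None,fx=2.5,fy=2.5))
print(env.get_obs()['tool_pos'])
E
```

```text
[0.57195378 0.0090162  0.23050308]
```

View pics/s4.png

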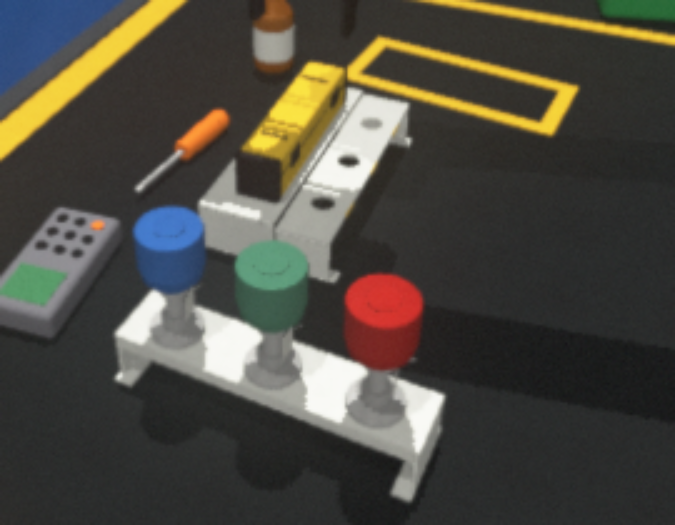

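All three sensors are parked upright, with flanges on the plate at crop (177,330), (273,370) and (375,408). Next is the case.

Request:
{"op": "drive_tool", "data": {
  "moves": [
    [[-8, 8, 10], [0, 0, 0], 0],
    [[0, 0, 25], [0, 0, 0], 0],
    [[0, 0, 25], [0, 0, 0], 0],
    [[0, 0, 25], [0, 0, 0], 0],
    [[0, 0, 25], [0, 0, 0], 0],
    [[0, 0, 20], [0, 0, 0], 0],
    [[0, 0, 12], [0, 0, 0], 0],
    [[0, 0, 0], [0, 0, 0], 0],
    [[0, 0, 0], [0, 0, 0], 0],
    [[0, 0, 0], [0, 0, 0], 1],
    [[0, 0, 0], [0, 0, 0], 1],
    [[0, 0, 0], [0, 0, 0], 1]
  ],
  "newtons": 25
}}

```text
time_s: 22.27
tool_pos: [0.5816, -0.0017, 0.0895]
tool_rot: [179.9, 0.0, 90.0]
force: [0.1, 0.7, 0.7]
grip_width: 0.0741
grasp_force: 0.0
```

Request:
{"op": "drive_tool", "data": {
  "moves": [
    [[0, 0, 0], [0, 0, 0], 1],
    [[0, 0, 0], [0, 0, 0], 1],
    [[0, 0, 0], [0, 0, 0], 1],
    [[0, 0, 0], [0, 0, 0], 1],
    [[0, 0, 0], [0, 0, 0], 1]
  ]
}}

```text
time_s: 22.68
tool_pos: [0.5809, -0.0019, 0.0882]
tool_rot: [180.0, 0.0, 90.0]
force: [0.7, -0.8, -0.0]
grip_width: 0.0459
grasp_force: 25.0
```

Request:
{"op": "drive_tool", "data": {
  "moves": [
    [[0, 0, -10], [0, 0, 0], 1],
    [[0, 0, -20], [0, 0, 0], 1],
    [[0, 0, -20], [0, 0, 0], 1],
    [[0, 0, -20], [0, 0, 0], 1],
    [[-10, -5, -10], [0, 0, 0], 1],
    [[-20, -10, 0], [0, 0, 0], 1],
    [[-30, -12, 0], [0, 0, 0], 1],
    [[-30, -12, 0], [0, 0, 0], 1],
    [[-30, -12, 0], [0, 0, 0], 1],
    [[-30, -12, 0], [0, 0, 0], 1],
    [[-30, -12, 0], [0, 0, 0], 1],
    [[-30, -12, 0], [0, 0, 0], 1]
  ]
}}

```text
time_s: 23.68
tool_pos: [0.4922, -0.2127, 0.168]
tool_rot: [-179.9, -0.0, 90.0]
force: [-0.3, -1.3, -4.0]
grip_width: 0.0458
grasp_force: 25.0
```

Request:
{"op": "drive_tool", "data": {
  "moves": [
    [[-30, -12, 0], [0, 0, 0], 1],
    [[-25, -10, 0], [0, 0, 0], 1],
    [[-15, -6, 0], [0, 0, 0], 1],
    [[-8, 0, 0], [0, 0, 0], 1],
    [[0, 0, 0], [0, 0, 0.06], 1],
    [[0, 0, 0], [0, 0, 0.11], 1],
    [[0, 0, 0], [0, 0, 0.11], 1],
    [[0, 0, 0], [0, 0, 0.11], 1],
    [[0, 0, 0], [0, 0, 0.11], 1],
    [[0, 0, 0], [0, 0, 0.11], 1],
    [[0, 0, 0], [0, 0, 0.11], 1],
    [[0, 0, 0], [0, 0, 0.11], 1]
  ]
}}

```text
time_s: 24.68
tool_pos: [0.4662, -0.288, 0.1679]
tool_rot: [-179.9, -0.0, 42.3]
force: [0.1, 0.4, -3.9]
grip_width: 0.0461
grasp_force: 25.0
```

Request:
{"op": "drive_tool", "data": {
  "moves": [
    [[0, 0, 0], [0, 0, 0.11], 1],
    [[0, 0, 0], [0, 0, 0.11], 1],
    [[0, 0, 0], [0, 0, 0.11], 1],
    [[0, 0, 0], [0, 0, 0.11], 1],
    [[0, 0, 0], [0, 0, 0.11], 1],
    [[0, 0, 0], [0, 0, 0.11], 1],
    [[0, 0, 0], [0, 0, 0.11], 1],
    [[0, 0, 0], [0, 0, 0.06], 1],
    [[0, 0, 0], [0, 0, 0.03], 1],
    [[0, 0, 0], [0, 0, 0], 1],
    [[0, 0, 0], [0, 0, 0], 1],
    [[0, 0, 0], [0, 0, 0], 1]
  ]
}}

```text
time_s: 25.68
tool_pos: [0.466, -0.2889, 0.1679]
tool_rot: [-180.0, 0.0, -6.7]
force: [-0.2, -0.5, -4.2]
grip_width: 0.0457
grasp_force: 25.0
```

```bash
python3 - <<'E'
from h import *
im,d,c=cam('top'); P=cloud(c,d); hsv=cv2.cvtColor(im,cv2.COLOR_BGR2HSV)
cv2.imwrite('pics/t5.png',cv2.resize(im[140:340,200:450],None,fx=3,fy=3))
o=env.get_obs();print(o['tool_pos'],o['tool_rot'],o['qpos'])
E
```

```text
[ 0.46586358 -0.28918865  0.16795881] [-1.79979669e+02  1.33592436e-02 -6.74538564e+00] [ 54.18482119  10.89496383 -27.82957634 102.56065754   5.44954736
  67.8894934  -72.02033411]
```

View pics/t5.png

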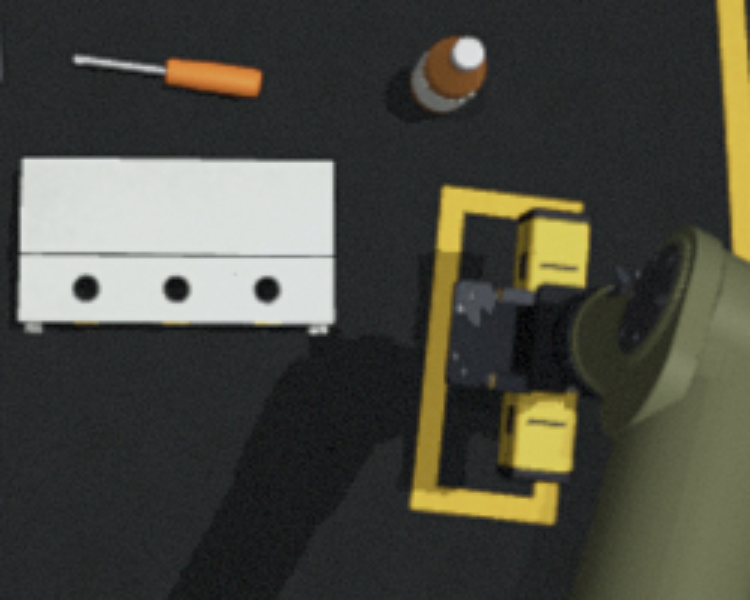

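The held case is parallel to the taped rectangle and over its middle: its long axis runs (550,215) to (540,475) in the crop, and the box's left side runs (445,190) to (415,500). Lowering it.

Request:
{"op": "drive_tool", "data": {
  "moves": [
    [[-2, 3, 10], [0, 0, 0], 1],
    [[0, 0, 25], [0, 0, 0], 1],
    [[0, 0, 25], [0, 0, 0], 1],
    [[0, 0, 25], [0, 0, 0], 1],
    [[0, 0, 20], [0, 0, 0], 1],
    [[0, 0, 12], [0, 0, 0], 1],
    [[0, 0, 8], [0, 0, 0], 1],
    [[0, 0, 5], [0, 0, 0], 1],
    [[0, 0, 2], [0, 0, 0], 1],
    [[0, 0, 0], [0, 0, 0], 1],
    [[0, 0, 0], [0, 0, 0], 1]
  ]
}}

```text
time_s: 26.65
tool_pos: [0.4641, -0.293, 0.0371]
tool_rot: [179.9, -0.1, -6.8]
force: [0.6, -0.4, -3.4]
grip_width: 0.0458
grasp_force: 25.0
```

Request:
{"op": "drive_tool", "data": {
  "moves": [
    [[0, 0, 2], [0, 0, 0], 1],
    [[0, 0, 1.5], [0, 0, 0], 1],
    [[0, 0, 0], [0, 0, 0], 1],
    [[0, 0, 0], [0, 0, 0], 1]
  ]
}}

```text
time_s: 26.98
tool_pos: [0.4639, -0.2929, 0.0331]
tool_rot: [180.0, -0.1, -6.8]
force: [0.6, -0.2, -2.0]
grip_width: 0.0459
grasp_force: 25.0
```

Request:
{"op": "drive_tool", "data": {
  "moves": [
    [[0, 0, 0], [0, 0, 0], 0],
    [[0, 0, 0], [0, 0, 0], 0],
    [[0, 0, 0], [0, 0, 0], 0],
    [[0, 0, 0], [0, 0, 0], 0],
    [[0, 0, 0], [0, 0, 0], 0],
    [[0, 0, -10], [0, 0, 0], 0],
    [[0, 0, -25], [0, 0, 0], 0],
    [[0, 0, -35], [0, 0, 0], 0],
    [[0, 0, -35], [0, 0, 0], 0],
    [[0, 0, -35], [0, 0, 0], 0],
    [[0, 0, -35], [0, 0, 0], 0],
    [[0, 0, -20], [0, 0, 0], 0]
  ],
  "newtons": 15
}}

```text
time_s: 27.98
tool_pos: [0.4648, -0.2929, 0.2329]
tool_rot: [179.8, -0.3, -6.8]
force: [0.5, -0.2, 0.3]
grip_width: 0.0873
grasp_force: 0.0
```

Request:
{"op": "drive_tool", "data": {
  "moves": [
    [[0, 0, 0], [0, 0, -0.12], 0],
    [[0, 0, 0], [0, 0, -0.12], 0],
    [[0, 0, 0], [0, 0, -0.12], 0],
    [[0, 0, 0], [0, 0, -0.12], 0],
    [[0, 0, 0], [0, 0, -0.12], 0],
    [[0, 0, 0], [0, 0, -0.12], 0],
    [[0, 0, 0], [0, 0, -0.12], 0],
    [[0, 0, 0], [0, 0, -0.12], 0],
    [[0, 0, 0], [0, 0, -0.12], 0],
    [[0, 0, 0], [0, 0, -0.12], 0],
    [[0, 0, 0], [0, 0, -0.12], 0],
    [[0, 0, 0], [0, 0, -0.12], 0]
  ]
}}

```text
time_s: 28.98
tool_pos: [0.4634, -0.2923, 0.2284]
tool_rot: [180.0, 0.0, 76.0]
force: [-0.4, 0.4, -1.0]
grip_width: 0.0872
grasp_force: 0.0
```

Request:
{"op": "drive_tool", "data": {
  "moves": [
    [[0, 0, 0], [0, 0, -0.12], 0],
    [[0, 0, 0], [0, 0, -0.12], 0],
    [[0, 0, 0], [0, 0, -0.01], 0],
    [[0, 0, 0], [0, 0, 0], 0],
    [[0, 0, 0], [0, 0, 0], 0]
  ]
}}

```text
time_s: 29.4
tool_pos: [0.4634, -0.2925, 0.228]
tool_rot: [180.0, 0.0, 89.8]
force: [-1.5, 0.4, 1.3]
grip_width: 0.0871
grasp_force: 0.0
```

Request:
{"op": "drive_tool", "data": {
  "moves": [
    [[15, 0, 0], [0, 0, 0], 0],
    [[35, 0, 0], [0, 0, 0], 0],
    [[35, 0, 0], [0, 0, 0], 0],
    [[35, 0, 0], [0, 0, 0], 0],
    [[35, 0, 0], [0, 0, 0], 0],
    [[35, 0, 0], [0, 0, 0], 0],
    [[35, 0, 0], [0, 0, 0], 0],
    [[35, 0, 0], [0, 0, 0], 0],
    [[35, 0, 0], [0, 0, 0], 0],
    [[35, 0, 0], [0, 0, 0], 0],
    [[35, 0, 0], [0, 0, 0], 0],
    [[35, 0, 0], [0, 0, 0], 0]
  ]
}}

```text
time_s: 30.4
tool_pos: [0.4622, 0.1102, 0.2276]
tool_rot: [180.0, 0.1, 90.0]
force: [0.3, 0.5, -1.0]
grip_width: 0.0871
grasp_force: 0.0
```

Request:
{"op": "drive_tool", "data": {
  "moves": [
    [[35, 0, 0], [0, 0, 0], 0],
    [[35, -15, 0], [0, 0, 0], 0],
    [[35, -15, 0], [0, 0, 0], 0],
    [[35, -15, 0], [0, 0, 0], 0],
    [[25, -15, 0], [0, 0, 0], 0],
    [[15, -10, 0], [0, 0, 0], 0],
    [[5, 0, 0], [0, 0, 0], 0],
    [[0, 0, 0], [0, 0, 0], 0],
    [[0, 0, 0], [0, 0, 0], 0],
    [[0, 0, 0], [0, 0, 0], 0]
  ]
}}

```text
time_s: 31.23
tool_pos: [0.3942, 0.291, 0.2273]
tool_rot: [-180.0, 0.0, 89.8]
force: [-0.1, 0.3, 0.0]
grip_width: 0.0871
grasp_force: 0.0
```

```bash
python3 - <<'E'
from h import *
im,d,c=cam('top'); P=cloud(c,d); hsv=cv2.cvtColor(im,cv2.COLOR_BGR2HSV)
cv2.imwrite('pics/t6.png',cv2.resize(im[180:330,300:430],None,fx=3,fy=3))
m=np.zeros(d.shape,bool);m[190:325,325:405]=True
q=P[m&(P[...,2]>.035)]
print('case',np.median(q[:,2]),cv2.minAreaRect((q[:,:2]*1000).astype(np.float32)))
o=env.get_obs();print(o['tool_pos'],o['tool_rot'])
E
```

```text
case 0.049780339155792386 ((483.14129638671875, -157.71231079101562), (321.33233642578125, 211.595703125), 83.0476303100586)
[0.39424269 0.29095563 0.22731214] [-1.79987947e+02  3.96896390e-02  8.98206751e+01]
```

View pics/t6.png

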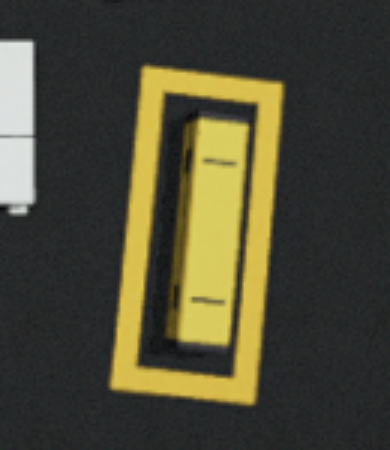

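The case lies flat and parallel inside the tape, touching none of it. Its top spans (190,118) to (230,345) in the crop, shifted right by parallax. Now red goes back.

Request:
{"op": "drive_tool", "data": {
  "moves": [
    [[4.5, -1.5, 0], [0, 0, 0], 0.17],
    [[0, 0, 10], [0, 0, 0], 0.17],
    [[0, 0, 20], [0, 0, 0], 0.17],
    [[0, 0, 20], [0, 0, 0], 0.17],
    [[0, 0, 20], [0, 0, 0], 0.17],
    [[0, 0, 9], [0, 0, 0], 0.17],
    [[0, 0, 0], [0, 0, 0], 0.17],
    [[0, 0, 0], [0, 0, 0], 0.17],
    [[0, 0, 0], [0, 0, 0], 1],
    [[0, 0, 0], [0, 0, 0], 1],
    [[0, 0, 0], [0, 0, 0], 1],
    [[0, 0, 0], [0, 0, 0], 1]
  ]
}}

```text
time_s: 32.28
tool_pos: [0.3926, 0.2972, 0.1494]
tool_rot: [179.9, -0.0, 90.0]
force: [0.8, -0.6, 2.0]
grip_width: 0.0557
grasp_force: 15.0
```

Request:
{"op": "drive_tool", "data": {
  "moves": [
    [[0, 0, 0], [0, 0, 0], 1],
    [[0, 0, 0], [0, 0, 0], 1],
    [[0, 0, 0], [0, 0, 0], 1]
  ]
}}

```text
time_s: 32.53
tool_pos: [0.3927, 0.2973, 0.1493]
tool_rot: [179.9, -0.0, 90.0]
force: [1.7, -0.3, 5.5]
grip_width: 0.0558
grasp_force: 15.0
```

Request:
{"op": "drive_tool", "data": {
  "moves": [
    [[0, 0, -10], [0, 0, 0], 1],
    [[0, 0, -20], [0, 0, 0], 1],
    [[0, 0, -20], [0, 0, 0], 1],
    [[0, 0, -20], [0, 0, 0], 1],
    [[0, 0, -10], [0, 0, 0], 1],
    [[0, 0, 0], [0, 0, 0], 1],
    [[-10, 0, 0], [0, 0, 0], 1],
    [[-25, 0, 0], [0, 0, 0], 1],
    [[-30, 0, 0], [0, 0, 0], 1],
    [[-30, 5, 0], [0, 0, 0], 1],
    [[-30, 15, 0], [0, 0, 0], 1],
    [[-30, 15, 0], [0, 0, 0], 1]
  ]
}}

```text
time_s: 33.53
tool_pos: [0.4258, 0.14, 0.2273]
tool_rot: [-179.9, 0.2, 90.0]
force: [1.2, 0.5, -2.9]
grip_width: 0.0558
grasp_force: 15.0
```

Request:
{"op": "drive_tool", "data": {
  "moves": [
    [[-30, 15, 0], [0, 0, 0], 1],
    [[-30, 15, 0], [0, 0, 0], 1],
    [[-30, 15, 0], [0, 0, 0], 1],
    [[-30, 15, 0], [0, 0, 0], 1],
    [[-30, 15, 0], [0, 0, 0], 1],
    [[-30, 12, 0], [0, 0, 0], 1],
    [[-20, 5, 0], [0, 0, 0], 1],
    [[-15, 0, 0], [0, 0, 0], 1],
    [[-6, 0, 0], [0, 0, 0], 1],
    [[0, 0, 0], [0, 0, 0], 1],
    [[0, 0, 0], [0, 0, 0], 1],
    [[0, 0, 0], [0, 0, 0], 1]
  ]
}}

```text
time_s: 34.53
tool_pos: [0.5185, -0.0771, 0.2282]
tool_rot: [-180.0, -0.0, 90.1]
force: [-0.4, -0.2, -3.9]
grip_width: 0.0558
grasp_force: 15.0
```

Request:
{"op": "drive_tool", "data": {
  "moves": [
    [[-0.5, 1.5, 0], [0, 0, 0], 1],
    [[0, 0, 0], [0, 0, 0], 1],
    [[0, 0, 15], [0, 0, 0], 1],
    [[0, 0, 15], [0, 0, 0], 1],
    [[0, 0, 15], [0, 0, 0], 1],
    [[0, 0, 15], [0, 0, 0], 1],
    [[0, 0, 10], [0, 0, 0], 1],
    [[0, 0, 8], [0, 0, 0], 1],
    [[0, 0, 0], [0, 0, 0], 1],
    [[0, 0, 0], [0, 0, 0], 1]
  ]
}}

```text
time_s: 35.37
tool_pos: [0.5205, -0.0793, 0.1508]
tool_rot: [180.0, -0.0, 90.0]
force: [1.0, -0.1, -2.9]
grip_width: 0.0553
grasp_force: 15.0
```

Request:
{"op": "drive_tool", "data": {
  "moves": [
    [[0, 0, 0], [0, 0, 0], 0.1],
    [[0, 0, 0], [0, 0, 0], 0.1],
    [[0, 0, 0], [0, 0, 0], 0.1],
    [[0, 0, 0], [0, 0, 0], 0.1],
    [[0, 0, 0], [0, 0, 0], 0.1],
    [[0, 0, -10], [0, 0, 0], 0.1],
    [[0, 0, -20], [0, 0, 0], 0.1],
    [[0, 0, -30], [0, 0, 0], 0.1],
    [[0, 0, -20], [0, 0, 0], 0.1],
    [[20, 0, 0], [0, 0, 0], 0.1],
    [[35, 0, 0], [0, 0, 0], 0.1],
    [[35, 0, 0], [0, 0, 0], 0.1]
  ]
}}

```text
time_s: 36.37
tool_pos: [0.5208, 0.0102, 0.2319]
tool_rot: [179.9, 0.0, 89.8]
force: [0.2, 0.8, 0.7]
grip_width: 0.0782
grasp_force: 0.0
```

Request:
{"op": "drive_tool", "data": {
  "moves": [
    [[35, -5, 0], [0, 0, 0], 0.1],
    [[35, -5, 0], [0, 0, 0], 0.1],
    [[35, -5, 0], [0, 0, 0], 0.1],
    [[35, -5, 0], [0, 0, 0], 0.1],
    [[35, -5, 0], [0, 0, 0], 0.17],
    [[35, -5, 0], [0, 0, 0], 0.17],
    [[35, -5, 0], [0, 0, 0], 0.17],
    [[20, -3, 0], [0, 0, 0], 0.17],
    [[10, 0, 0], [0, 0, 0], 0.17],
    [[0, 0, 0], [0, 0, 0], 0.17],
    [[0, 0, 0], [0, 0, 0], 0.17],
    [[0, 0, 0], [0, 0, 0], 0.17]
  ]
}}

```text
time_s: 37.37
tool_pos: [0.4834, 0.2833, 0.2304]
tool_rot: [180.0, 0.1, 89.8]
force: [-0.7, -0.1, -0.5]
grip_width: 0.0721
grasp_force: 0.0
```

```bash
python3 - <<'E'
from h import *
im,d,c=cam('side'); cv2.imwrite('pics/s7.png',cv2.resize(im[160:370,150:420],None,fx=2.5,fy=2.5))
print(env.get_obs()['tool_pos'])
E
```

```text
[0.48340916 0.28314823 0.23042477]
```

View pics/s7.png

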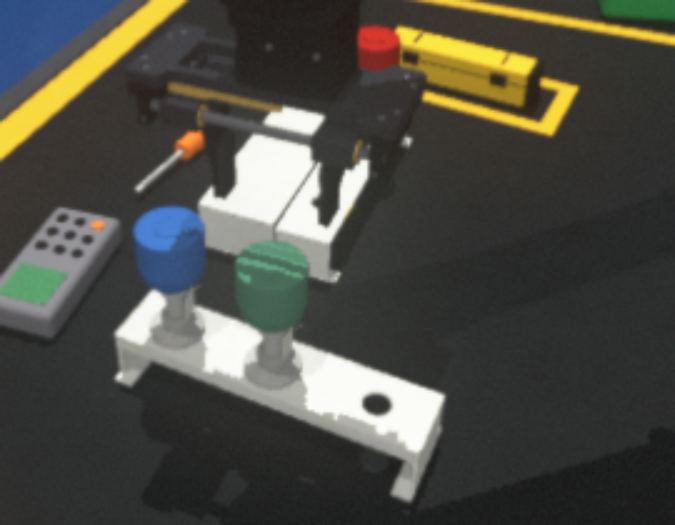

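Red's cap is back at crop (378,48), partly hidden by the gripper. Green and blue are still upright in the park rack. Green is next.

Request:
{"op": "drive_tool", "data": {
  "moves": [
    [[8.5, -1, 0], [0, 0, 0], 0.17],
    [[0, 0, 10], [0, 0, 0], 0.17],
    [[0, 0, 20], [0, 0, 0], 0.17],
    [[0, 0, 20], [0, 0, 0], 0.17],
    [[0, 0, 20], [0, 0, 0], 0.17],
    [[0, 0, 12], [0, 0, 0], 0.17],
    [[0, 0, 0], [0, 0, 0], 0.17],
    [[0, 0, 0], [0, 0, 0], 0.17],
    [[0, 0, 0], [0, 0, 0], 1],
    [[0, 0, 0], [0, 0, 0], 1],
    [[0, 0, 0], [0, 0, 0], 1],
    [[0, 0, 0], [0, 0, 0], 1]
  ]
}}

```text
time_s: 38.42
tool_pos: [0.4819, 0.2943, 0.1495]
tool_rot: [179.9, -0.0, 90.0]
force: [0.9, 0.3, 1.7]
grip_width: 0.0557
grasp_force: 15.0
```

Request:
{"op": "drive_tool", "data": {
  "moves": [
    [[0, 0, 0], [0, 0, 0], 1],
    [[0, 0, 0], [0, 0, 0], 1],
    [[0, 0, 0], [0, 0, 0], 1]
  ]
}}

```text
time_s: 38.67
tool_pos: [0.4819, 0.2944, 0.1494]
tool_rot: [179.9, -0.0, 90.0]
force: [-0.3, 0.7, 5.6]
grip_width: 0.056
grasp_force: 15.0
```

Request:
{"op": "drive_tool", "data": {
  "moves": [
    [[0, 0, -10], [0, 0, 0], 1],
    [[0, 0, -20], [0, 0, 0], 1],
    [[0, 0, -20], [0, 0, 0], 1],
    [[0, 0, -20], [0, 0, 0], 1],
    [[0, 0, -10], [0, 0, 0], 1],
    [[0, 0, 0], [0, 0, 0], 1],
    [[-10, 0, 0], [0, 0, 0], 1],
    [[-20, 0, 0], [0, 0, 0], 1],
    [[-25, 0, 0], [0, 0, 0], 1],
    [[-25, 5, 0], [0, 0, 0], 1],
    [[-25, 5, 0], [0, 0, 0], 1],
    [[-25, 5, 0], [0, 0, 0], 1]
  ]
}}

```text
time_s: 39.67
tool_pos: [0.4954, 0.1623, 0.2269]
tool_rot: [-179.9, 0.1, 90.0]
force: [0.9, -0.1, -3.2]
grip_width: 0.0556
grasp_force: 15.0
```

Request:
{"op": "drive_tool", "data": {
  "moves": [
    [[-25, 5, 0], [0, 0, 0], 1],
    [[-25, 5, 0], [0, 0, 0], 1],
    [[-25, 5, 0], [0, 0, 0], 1],
    [[-25, 5, 0], [0, 0, 0], 1],
    [[-25, 3, 0], [0, 0, 0], 1],
    [[-20, 0, 0], [0, 0, 0], 1],
    [[-13, 0, 0], [0, 0, 0], 1],
    [[-6, 0, 0], [0, 0, 0], 1],
    [[0, 0, 0], [0, 0, 0], 1],
    [[0, 0, 0], [0, 0, 0], 1],
    [[0, 0, 0], [0, 0, 0], 1]
  ]
}}

```text
time_s: 40.58
tool_pos: [0.519, 0.0017, 0.2282]
tool_rot: [-180.0, -0.0, 90.1]
force: [-0.2, 1.7, -3.4]
grip_width: 0.0556
grasp_force: 15.0
```

Request:
{"op": "drive_tool", "data": {
  "moves": [
    [[-0.5, 1, 0], [0, 0, 0], 1],
    [[0, 0, 0], [0, 0, 0], 1],
    [[0, 0, 15], [0, 0, 0], 1],
    [[0, 0, 15], [0, 0, 0], 1],
    [[0, 0, 15], [0, 0, 0], 1],
    [[0, 0, 15], [0, 0, 0], 1],
    [[0, 0, 10], [0, 0, 0], 1],
    [[0, 0, 8], [0, 0, 0], 1],
    [[0, 0, 0], [0, 0, 0], 1],
    [[0, 0, 0], [0, 0, 0], 1]
  ]
}}

```text
time_s: 41.42
tool_pos: [0.5205, -0.0002, 0.1508]
tool_rot: [180.0, -0.0, 90.0]
force: [0.2, -1.0, -2.8]
grip_width: 0.0557
grasp_force: 15.0
```

Request:
{"op": "drive_tool", "data": {
  "moves": [
    [[0, 0, 0], [0, 0, 0], 0.1],
    [[0, 0, 0], [0, 0, 0], 0.1],
    [[0, 0, 0], [0, 0, 0], 0.1],
    [[0, 0, 0], [0, 0, 0], 0.1],
    [[0, 0, 0], [0, 0, 0], 0.1],
    [[0, 0, -10], [0, 0, 0], 0.1],
    [[0, 0, -20], [0, 0, 0], 0.1],
    [[0, 0, -30], [0, 0, 0], 0.1],
    [[0, 0, -20], [0, 0, 0], 0.1],
    [[20, 0, 0], [0, 0, 0], 0.1],
    [[30, 7, 0], [0, 0, 0], 0.1],
    [[30, 8, 0], [0, 0, 0], 0.1]
  ]
}}

```text
time_s: 42.42
tool_pos: [0.5359, 0.0791, 0.2321]
tool_rot: [179.9, 0.1, 89.8]
force: [0.8, 0.5, 0.2]
grip_width: 0.0785
grasp_force: 0.0
```

Request:
{"op": "drive_tool", "data": {
  "moves": [
    [[30, 8, 0], [0, 0, 0], 0.1],
    [[30, 8, 0], [0, 0, 0], 0.1],
    [[30, 8, 0], [0, 0, 0], 0.1],
    [[30, 8, 0], [0, 0, 0], 0.1],
    [[30, 5, 0], [0, 0, 0], 0.1],
    [[30, 0, 0], [0, 0, 0], 0.1],
    [[20, 0, 0], [0, 0, 0], 0.1],
    [[8, 0, 0], [0, 0, 0], 0.1],
    [[0, 0, 0], [0, 0, 0], 0.1],
    [[0, 0, 0], [0, 0, 0], 0.1],
    [[0, 0, 0], [0, 0, 0], 0.1]
  ]
}}

```text
time_s: 43.33
tool_pos: [0.5732, 0.2851, 0.2306]
tool_rot: [180.0, 0.1, 89.8]
force: [0.3, 0.1, -0.0]
grip_width: 0.078
grasp_force: 0.0
```

Request:
{"op": "drive_tool", "data": {
  "moves": [
    [[5, -0.5, 0], [0, 0, 0], 0.1],
    [[0, 0, 10], [0, 0, 0], 0.1],
    [[0, 0, 20], [0, 0, 0], 0.1],
    [[0, 0, 20], [0, 0, 0], 0.1],
    [[0, 0, 20], [0, 0, 0], 0.1],
    [[0, 0, 12.5], [0, 0, 0], 0.1],
    [[0, 0, 0], [0, 0, 0], 0.1],
    [[0, 0, 0], [0, 0, 0], 0.1],
    [[0, 0, 0], [0, 0, 0], 1],
    [[0, 0, 0], [0, 0, 0], 1],
    [[0, 0, 0], [0, 0, 0], 1],
    [[0, 0, 0], [0, 0, 0], 1]
  ]
}}

```text
time_s: 44.33
tool_pos: [0.5723, 0.2928, 0.149]
tool_rot: [179.9, -0.0, 90.0]
force: [0.0, 0.1, 0.2]
grip_width: 0.0595
grasp_force: 0.0
```

Request:
{"op": "drive_tool", "data": {
  "moves": [
    [[0, 0, 0], [0, 0, 0], 1],
    [[0, 0, 0], [0, 0, 0], 1],
    [[0, 0, 0], [0, 0, 0], 1]
  ]
}}

```text
time_s: 44.58
tool_pos: [0.5724, 0.2927, 0.1488]
tool_rot: [179.9, -0.0, 90.0]
force: [0.9, -0.0, 2.5]
grip_width: 0.0558
grasp_force: 15.0
```

Request:
{"op": "drive_tool", "data": {
  "moves": [
    [[0, 0, -10], [0, 0, 0], 1],
    [[0, 0, -20], [0, 0, 0], 1],
    [[0, 0, -20], [0, 0, 0], 1],
    [[0, 0, -20], [0, 0, 0], 1],
    [[0, 0, -10], [0, 0, 0], 1],
    [[0, 0, 0], [0, 0, 0], 1],
    [[-10, 0, 0], [0, 0, 0], 1],
    [[-20, -10, 0], [0, 0, 0], 1],
    [[-25, -10, 0], [0, 0, 0], 1],
    [[-25, -10, 0], [0, 0, 0], 1],
    [[-25, -10, 0], [0, 0, 0], 1],
    [[-25, -10, 0], [0, 0, 0], 1]
  ]
}}

```text
time_s: 45.58
tool_pos: [0.5201, 0.1599, 0.2257]
tool_rot: [-179.8, 0.1, 90.0]
force: [-0.0, -0.6, -2.3]
grip_width: 0.0561
grasp_force: 15.0
```

Request:
{"op": "drive_tool", "data": {
  "moves": [
    [[-25, -2, 0], [0, 0, 0], 1],
    [[-25, 0, 0], [0, 0, 0], 1],
    [[-20, 0, 0], [0, 0, 0], 1],
    [[-8, 0, 0], [0, 0, 0], 1],
    [[-4, 0, 0], [0, 0, 0], 1],
    [[0, 0, 0], [0, 0, 0], 1],
    [[0, 0, 0], [0, 0, 0], 1],
    [[0, 0, 0], [0, 0, 0], 1]
  ]
}}

```text
time_s: 46.25
tool_pos: [0.5195, 0.0824, 0.2279]
tool_rot: [-180.0, -0.1, 90.2]
force: [1.0, 0.5, -3.4]
grip_width: 0.0555
grasp_force: 15.0
```

After lowering and releasing blue, I'll retreat straight up, move off toward -x, and check.

Request:
{"op": "drive_tool", "data": {
  "moves": [
    [[-0.5, 0.5, 0], [0, 0, 0], 1],
    [[0, 0, 0], [0, 0, 0], 1],
    [[0, 0, 15], [0, 0, 0], 1],
    [[0, 0, 15], [0, 0, 0], 1],
    [[0, 0, 15], [0, 0, 0], 1],
    [[0, 0, 15], [0, 0, 0], 1],
    [[0, 0, 10], [0, 0, 0], 1],
    [[0, 0, 8], [0, 0, 0], 1],
    [[0, 0, 0], [0, 0, 0], 1],
    [[0, 0, 0], [0, 0, 0], 1]
  ]
}}

```text
time_s: 47.08
tool_pos: [0.5204, 0.0803, 0.1502]
tool_rot: [-180.0, -0.0, 90.0]
force: [-0.2, -0.4, -3.0]
grip_width: 0.0556
grasp_force: 15.0
```

Request:
{"op": "drive_tool", "data": {
  "moves": [
    [[0, 0, 0], [0, 0, 0], 0.1],
    [[0, 0, 0], [0, 0, 0], 0.1],
    [[0, 0, 0], [0, 0, 0], 0.1],
    [[0, 0, 0], [0, 0, 0], 0.1],
    [[0, 0, 0], [0, 0, 0], 0.1],
    [[0, 0, -10], [0, 0, 0], 0.1],
    [[0, 0, -20], [0, 0, 0], 0.1],
    [[0, 0, -30], [0, 0, 0], 0.1],
    [[0, 0, -20], [0, 0, 0], 0.1],
    [[20, 0, -20], [0, 0, 0], 0.1],
    [[35, 0, 0], [0, 0, 0], 0.1],
    [[35, 0, 0], [0, 0, 0], 0.1]
  ]
}}

```text
time_s: 48.08
tool_pos: [0.5218, 0.1698, 0.2526]
tool_rot: [179.8, 0.0, 89.7]
force: [0.1, -0.1, -0.3]
grip_width: 0.0785
grasp_force: 0.0
```

Request:
{"op": "drive_tool", "data": {
  "moves": [
    [[35, 0, 0], [0, 0, 0], 0.1],
    [[35, 0, 0], [0, 0, 0], 0.1],
    [[35, 0, 0], [0, 0, 0], 0.1],
    [[35, 0, 0], [0, 0, 0], 0.1],
    [[35, 0, 0], [0, 0, 0], 0.1],
    [[20, 0, 0], [0, 0, 0], 0.1],
    [[0, 0, 0], [0, 0, 0], 0.1],
    [[0, 0, 0], [0, 0, 0], 0.1],
    [[0, 0, 0], [0, 0, 0], 0.1],
    [[0, 0, 0], [0, 0, 0], 0.1]
  ]
}}

```text
time_s: 48.92
tool_pos: [0.5213, 0.3632, 0.2503]
tool_rot: [180.0, 0.1, 89.9]
force: [0.0, -0.6, -0.4]
grip_width: 0.0781
grasp_force: 0.0
```

```bash
python3 - <<'E'
from h import *
ims=[]
old=np.load('top0.npz'); c=env.get_calibration('top')
im,d,_=cam('top'); s,_,_=cam('side')
for n,b in (('b',(205,243,215,250)),('g',(243,275,215,250)),('r',(275,310,215,250))):
    x0,x1,y0,y1=b; r=[]
    for I,D in((old['im'],old['d']),(im,d)):
        P=cloud(c,D)[y0:y1,x0:x1]; h=cv2.cvtColor(I,cv2.COLOR_BGR2HSV)[y0:y1,x0:x1,1]
        q=P[(P[...,2]>.154)&(P[...,2]<.17)&(h>70)]; r.append(np.r_[q[:,:2].mean(0),np.median(q[:,2])])
    print(n,np.round(r[1],4),np.round((r[1]-r[0])*1000,1))
P=cloud(c,d); m=np.zeros(d.shape,bool);m[190:325,330:405]=True
q=P[m&(P[...,2]>.045)&(P[...,2]<.055)&(P[...,1]<-.2)]
print('case',np.median(q[:,2]),cv2.minAreaRect((q[:,:2]*1000).astype(np.float32)))
cv2.imwrite('pics/e.png',np.hstack([im[140:330,190:420],cv2.resize(s[150:290,180:400],(298,190))])) 
print(env.get_obs()['tool_pos'])
E
```

```text
b [0.5203 0.0756 0.1617] [-1.  -0.2  0.3]
g [0.5203 0.0012 0.1617] [ 1.6  0.3 -0.3]
r [ 0.5207 -0.0763  0.1616] [-0.7  1.4  0.1]
case 0.04986001343916213 ((466.8170471191406, -291.934814453125), (49.4586067199707, 211.73675537109375), 83.0953140258789)
[0.52124443 0.36326693 0.25026906]
```

View pics/e.png

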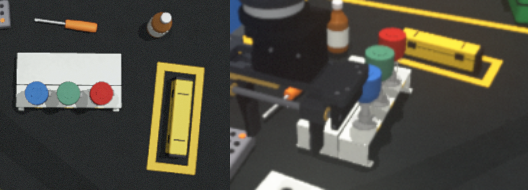

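The three sensors hang in their original order at (37,93), (68,93) and (101,93), within 2 mm of where they started. The case is centred in the tape at (178,118), and the bottle and screwdriver look undisturbed. Handing in.

```bash
python3 -c "
from cell import env
print(env.sign_off())"
```

```text
the job is handed in; nothing more can be done
None
```

The job is handed in: the final check showed the case flat and centred inside the tape, and all three sensors upright in their original holes within 2 mm of where they started; the sign-off returned no verdict.

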